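# Gauge the inside depth of a stoneware planter

### The job

Two depth gauges stand on the studio table; a cream stoneware planter stands under one of them. Take the red handle of that gauge, lower its probe gently until its foot touches the bottom inside the planter, then turn the handle clockwise (seen from above) to its stop to lock the slide at that height, and let go. Leave the other gauge, the one over the terracotta bowl, alone and do not knock the planter over or shift it.

Things in the scene. Friction and masses are not known exactly. Their poses are not given: they have to be found in the camera images.
- probe: Vertical slide of the gauge over the cream planter: brass rod 10 mm thick, steel foot 18 mm across. Origin: centre of the foot's underside, z up; 95 to 125 mm above the table at the start. Slides only vertically, drag about 2.5 N, stays where left; it can go down to 20 mm, below any planter bottom. Stand's upright is 85 mm to its -x side; nothing fixed is higher than the collar round the rod, 165 mm.
- lock (a joint): Turn (rad) of the red bar handle on top of that slide, about the rod's axis: 0 unlocked, grows clockwise seen from above, 1.1 is the locked stop; starts at 0 to 0.15, friction 0.04 N m, stays where left. Bar 14 mm thick, 62 long, 36 high, centre 170 mm straight above the slide's origin; at 0 its length lies along the slide's y axis (grip across it, along x). The slide body itself does not turn.
- planter: Cream rigid stoneware planter, loose: round pot open at the top, 96 mm across the rim, 75 mm high, wall 6 mm, about 0.45 kg. Origin at the centre of its underside, z up; its inside bottom is 8 mm above the origin. Stands on a round plywood bat whose top is 22 to 42 mm above the table, centred within 8 mm under the rod.
- spare_bar_end (a point): The other gauge, to leave alone, over the terracotta bowl: middle of one end of its red bar handle, 31 mm from that rod's axis, at mid height of the bar. Built like the first gauge; the bar's top is 18 mm above this point: pass well above it.
Mind the look-alikes: they are no part of the job. Of the things like the planter, leave any that is blue; of the rest the larger one is meant.

How it is judged:
On the way, in this order (a step that is already met when the one before it is completed fails the run):
1. the probe's foot touches the bottom inside the planter while the handle is still unlocked (contact force between probe and planter above 0.7 N and z of probe in the frame of planter below 0.018 m and horizontal distance between probe and planter below 0.035 m and value of joint lock below 0.4 rad), for 0.1 s.
2. the handle is turned to lock, with the foot still at the bottom (value of joint lock above 0.8 rad and z of probe in the frame of planter below 0.018 m and horizontal distance between probe and planter below 0.035 m), for 0.2 s.
At the end, for the whole second after the job is handed in: The probe's foot is at the bottom inside the planter (within 10 mm), its handle is turned clockwise to lock (more than 0.8 rad of 1.1), the planter stands still and upright (within 6 degrees) and within 30 mm of where it was, and the other gauge's handle is within 15 mm of where it was (all of step 2 and distance of planter from where it was at the start of the episode below 0.03 m and angle between planter's own z axis and vertical below 0.1 rad and linear speed of planter below 0.01 m/s and distance of spare_bar_end from where it was at the start of the episode below 0.015 m); the robot touches nothing.
It fails at once if the probe is rammed into the planter (more than 70 N) (contact force between probe and planter above 70 N).
It fails at once if the planter is tipped by more than 17 degrees or shifted by more than 40 mm (angle between planter's own z axis and vertical above 0.3 rad or distance of planter from where it was at the start of the episode above 0.04 m).
It fails at once if the other gauge's handle is moved by more than 15 mm (distance of spare_bar_end from where it was at the start of the episode above 0.015 m).
It also fails if it takes over 38 s, if anything falls off the work surface, if the arm or the gripper's body presses on something with over 40 N, if the wrist force passes 120 N, or if a joint passes its speed limit or range.

### The arm

A 6-joint arm with a two-finger parallel gripper is mounted at the origin on the work surface. World frame = base frame: x ahead of the robot, y to its left, z up, the work surface at z = 0. Lengths are in m, angles in rad, forces in N, time in s.
With the tool pointing down it reaches from about 0.35 to 0.85 m from the base axis. Payload 8.1 kg.
Tool frame: the origin (TCP) lies on the mounting face of the last link; the fingertips stand 186 mm ahead of it and the grasp point (between the pads) lies 167 mm ahead of it; z points along the fingers, y is the line along which they close (so a half turn about z gives the same grasp; the last joint's range is limited). The gripper opens to 93 mm and grips with 3 to 60 N. Pads are 15 mm wide; open, the fingers measure 128 mm over their backs; the gripper's body (75 mm by 188 mm) begins 65 mm behind the grasp point.
Start: joints at [-1.187, 0.13, 1.488, -0, 1.523, -0.085], TCP at [0.271, -0.535, 0.405] pointing down, gripper open.
Joint ranges: [-2.96, 2.96], [-0.89, 2.26], [0.02, 2.5], [-1.34, 4.48], [0, 2.73], [-2.66, 2.66]. Speed limits (rad/s): [2.39, 2.39, 2.79, 3.14, 3.14, 3.14].

### API

Orientations are given as a rotation vector (axis times angle).
In Python, from plant import read_state, read_camera, camera_params, close_job gives the robot as it stands. The module is installed in compiled form; this text tells all that it offers.
- The arm moves only by the tool servo_tool, never from a script. Its argument "increments" is a list of rows, each an object with "slide": the shift along the tool's x, y, z in mm, a list of three; "dr": the turn, a rotation vector about the tool's x, y, z in rad, a list of three; "jaw": the closure, from 0 (fully open) to 1 (shut). In form: [{"slide": [x, y, z], "dr": [ax, ay, az], "jaw": jaw}, ...]. A call has 1 to 20 rows; each row is the pose to reach, as a shift and turn from the pose commanded when the call began, along the tool's axes at that moment; what a row does not reach only later rows make up. A row lasts 1/10 s, in which the tool goes at most 50 mm and 8.59 degrees, less where a joint would pass 70% of its speed; a pose out of reach is approached as far as the arm can. A call with a gripper value outside its range is refused whole. The fingers move at their own pace and stop on an object; "force" is the grip in N (left out, the last holds). Time passes only in rows, so rows that repeat a pose let the fingers close. It gives the time, the measured TCP pose, the force, the opening and the grip force at its end, in the units of the state.
- read_state(): the state, without advancing time (a new reading comes with each control period).
- read_camera(name): name is "scene" or "top" or "wrist"; returns (picture, depth): 420x560x3 uint8, red, green, blue; 420x560 float32, m along the optical axis (not along the pixel's ray), 0 where there is no reading.
- camera_params(name): a dict with "fx", "fy", "cx", "cy" (pixels), "rvec" (rotation vector, rad) and "tvec" (3), from world to camera coordinates, as OpenCV has them. Camera axes: x right, y down, z forward; pixel columns grow to the right and rows downward; lengths in m; the calibration is good to about 2 mm. A picture is of the moment at which its call begins: read the wrist's pose just before it. camera_params takes no time and is no camera call; for the wrist camera it gives the pose at the moment of the call.
- close_job(): hands the job in; it is judged then, once.
The state is a dict: "t": time; "q": joint angles; "dq": joint speeds; "joint_torque": joint torques, N m; "tool_pos": TCP position; "orientation": TCP orientation; "force": force on the tool from outside, world axes, zero at the start; "wrist_torque": the same for the moment, N m; "opening": finger opening in m; "gripper_force": force on a finger pad.
Only numpy, scipy, OpenCV 4.12 (cv2) and the standard library are available. Lean on these libraries where they do the work, as an engineer would, in place of code of your own. Each camera call takes 0.05 s, during which the arm holds its last target. There are 200 camera calls.

## Working session

There is one attempt and no reset: what is moved stays moved. The work goes in short steps, Python scripts to look and compute and a tool call to move; the robot and the scene stay as the last step left them, time stands still between calls to the robot, and variables do not carry over. Pictures are saved under pics/ and viewed, at most 10 in all, crops included, and the job is handed in when it is done.

Besides the shell and the picture viewer there is one more tool, called after "Request:" by a JSON object that holds its "method" and its "body". servo_tool: Moves the arm, as the interface text tells. Its arguments: {"type":"object","properties":{"increments":{"type":"array"},"force":{"type":"number"}},"required":["increments"]}

```bash
mkdir -p pics; cat > h.py <<'E'
import numpy as np, cv2
from plant import *
def grab(n,f):
    p=camera_params(n); im,d=read_camera(n)
    cv2.imwrite('pics/'+f+'.png',im[:,:,::-1]); np.savez('pics/'+f+'.npz',im=im,d=d,**{k:np.array(v) for k,v in p.items()})
def cloud(f):
    z=np.load('pics/'+f+'.npz'); d=z['d']; v,u=np.mgrid[:d.shape[0],:d.shape[1]]
    c=np.stack([(u-z['cx'])/z['fx']*d,(v-z['cy'])/z['fy']*d,d],-1)
    R=cv2.Rodrigues(z['rvec'].astype(float))[0]
    return z['im'],(c-z['tvec'].ravel())@R,d>0
E
python3 - <<'E'
from h import *
grab('scene','s1');grab('top','t1')
s=read_state();print({k:np.round(s[k],3) for k in s})
a=cv2.imread('pics/s1.png');b=cv2.imread('pics/t1.png')
E
```

```text
{'t': np.float64(0.1), 'q': array([-1.187,  0.131,  1.489,  0.   ,  1.523, -0.085]), 'dq': array([ 0.001, -0.002, -0.002,  0.   ,  0.002, -0.001]), 'joint_torque': array([ 1.0000e-03, -5.6134e+01, -4.9310e+01,  7.7000e-02,  2.9000e-02,
       -0.0000e+00]), 'tool_pos': array([ 0.271, -0.535,  0.404]), 'orientation': array([-3.054, -0.729,  0.   ]), 'force': array([-0.013, -0.619, -0.102]), 'wrist_torque': array([-0.043,  0.01 ,  0.029]), 'gripper_force': np.float64(0.0), 'opening': np.float64(0.093)}
```

View pics/s1.png

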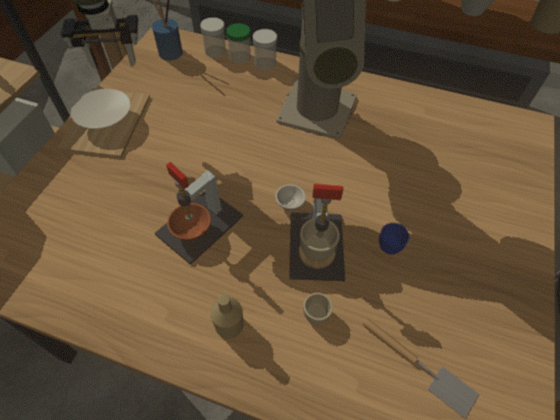

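View pics/t1.png

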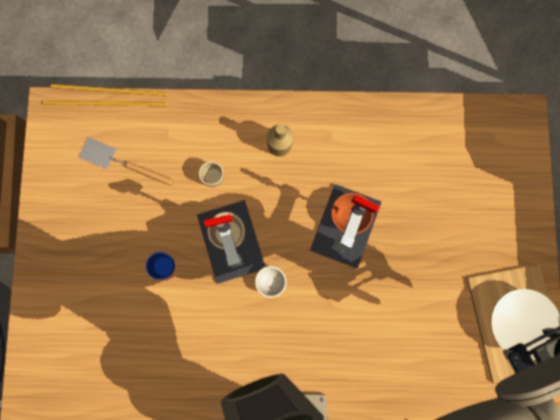

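The scene view shows the red bar at (327,192) over the cream planter at (320,243). The other red bar, at (177,174), is over the terracotta bowl at (189,220). The planter look-alikes are the blue pot (394,238), the small cream pot (317,308) and the white pot (290,198). The one meant is the larger cream pot on the bat under a rod, at (320,243) in scene and (226,230) in top. I'll confirm it in a crop and measure.

```bash
python3 - <<'E'
from h import *
for f in ('s1','t1'):
    im,P,ok=cloud(f); i=im.astype(int)
    red=((i[...,0]>110)&(i[...,1]<50)&(i[...,2]<50)&ok).astype(np.uint8)
    n,l,st,c=cv2.connectedComponentsWithStats(red)
    for k in range(1,n):
        if st[k,4]<30: continue
        p=P[l==k]; zt=np.percentile(p[:,2],90); t=p[p[:,2]>zt-.008]
        r=cv2.minAreaRect((t[:,:2]*1000).astype(np.float32))
        print(f,c[k].round(),st[k,4],'ztop',zt.round(4),'mean',t.mean(0).round(4),'rect',np.round(r[0],1),np.round(r[1],1),round(r[2],1))
im,P,ok=cloud('t1')
for u,v in [(226,205),(236,245),(240,255),(228,243),(212,228),(207,217),(255,268)]: print(u,v,P[v,u].round(4))
a=cv2.imread('pics/s1.png')[160:290,240:420]; b=cv2.imread('pics/t1.png')[190:295,190:290]
cv2.imwrite('pics/c1.png',np.hstack([cv2.resize(a,(416,400),interpolation=2)[:, :400],cv2.resize(b,(381,400),interpolation=2)]))
E
```

```text
s1 [176. 171.] 90 ztop 0.2575 mean [ 0.5818 -0.1716  0.2559] rect [ 581.4 -171.7] [56.  10.7] 65.3
s1 [327. 187.] 97 ztop 0.2895 mean [0.5335 0.159  0.2877] rect [531.9 160.1] [11.6 57.4] 15.8
t1 [365. 203.] 171 ztop 0.2578 mean [ 0.5777 -0.1714  0.255 ] rect [ 578.  -171.3] [58.7 13.9] 64.6
t1 [217. 221.] 192 ztop 0.2892 mean [0.5289 0.1615 0.2866] rect [530.5 160.9] [14.7 61.4] 14.2
226 205 [0.6088 0.1689 0.0016]
236 245 [0.4899 0.1314 0.0994]
240 255 [0.4695 0.126  0.0108]
228 243 [0.4904 0.1473 0.1543]
212 228 [0.5367 0.1984 0.0643]
207 217 [0.5727 0.2194 0.0128]
255 268 [0.4347 0.0843 0.0115]
```

View pics/c1.png

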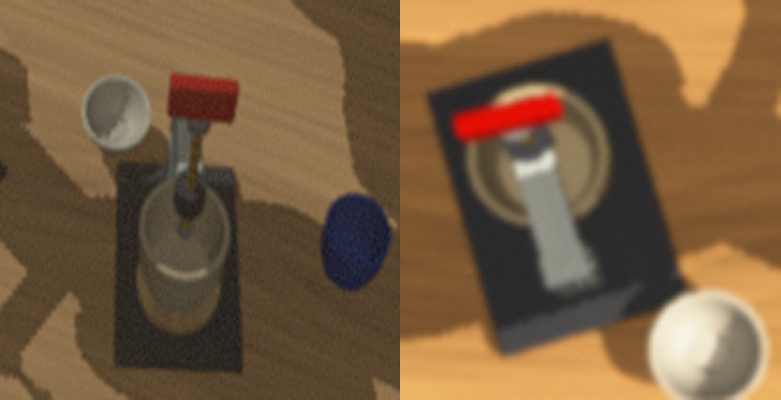

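The crop confirms it. The red bar, with its rod and collar, stands over the large cream pot on the black base, and the blue, small cream and white pots are loose beside it. The bar centre is about (0.531, 0.160) with its top at 0.289, so the probe is at about 0.101, which is in range. I'll raise the tool first, then travel above everything with the jaws turned to close at about 14°.

Request:
{"method": "servo_tool", "body": {"increments": [{"slide":[0,0,-45],"dr":[0,0,0],"jaw":0},{"slide":[0,0,-90],"dr":[0,0,0],"jaw":0},{"slide":[0,0,-130],"dr":[0,0,0],"jaw":0},{"slide":[16,-15,-140],"dr":[0,0,-0.04],"jaw":0},{"slide":[48,-44,-140],"dr":[0,0,-0.12],"jaw":0},{"slide":[80,-74,-140],"dr":[0,0,-0.2],"jaw":0},{"slide":[114,-105,-140],"dr":[0,0,-0.28],"jaw":0},{"slide":[148,-136,-140],"dr":[0,0,-0.37],"jaw":0},{"slide":[182,-167,-140],"dr":[0,0,-0.45],"jaw":0},{"slide":[216,-199,-140],"dr":[0,0,-0.53],"jaw":0},{"slide":[250,-230,-140],"dr":[0,0,-0.62],"jaw":0},{"slide":[284,-261,-140],"dr":[0,0,-0.7],"jaw":0},{"slide":[318,-292,-140],"dr":[0,0,-0.79],"jaw":0},{"slide":[352,-324,-140],"dr":[0,0,-0.87],"jaw":0},{"slide":[386,-355,-140],"dr":[0,0,-0.95],"jaw":0},{"slide":[420,-386,-140],"dr":[0,0,-1.04],"jaw":0},{"slide":[454,-417,-140],"dr":[0,0,-1.12],"jaw":0},{"slide":[488,-449,-140],"dr":[0,0,-1.21],"jaw":0},{"slide":[520,-478,-140],"dr":[0,0,-1.28],"jaw":0},{"slide":[546,-502,-140],"dr":[0,0,-1.35],"jaw":0}]}}

```text
t: 2.1
tool_pos: [0.5317, 0.1617, 0.544]
orientation: [-1.924, -2.483, 0.001]
force: [0.1, -0.3, 0.3]
opening: 0.093
gripper_force: 0.0
```

Request:
{"method": "servo_tool", "body": {"increments": [{"slide":[0,0,0],"dr":[0,0,0],"jaw":0},{"slide":[0,0,0],"dr":[0,0,0],"jaw":0}]}}

```text
t: 2.3
tool_pos: [0.5314, 0.1599, 0.5438]
orientation: [-1.928, -2.479, 0.002]
force: [0.7, -0.3, -0.0]
opening: 0.0932
gripper_force: 0.0
```

```bash
python3 - <<'E'
from h import *
from scipy.spatial.transform import Rotation as Ro
s=read_state();R=Ro.from_rotvec(s['orientation']).as_matrix();p=np.array(s['tool_pos']);print(p.round(4),'\n',R.round(3),'q',np.round(s['q'],2),s['force'])
grab('wrist','w1')
im,P,ok=cloud('w1'); i=im.astype(int)
red=((i[...,0]>100)&(i[...,1]<60)&(i[...,2]<60)&ok).astype(np.uint8)
n,l,st,c=cv2.connectedComponentsWithStats(red)
for k in range(1,n):
    if st[k,4]<100: continue
    q=P[l==k]; zt=np.percentile(q[:,2],90); t=q[q[:,2]>zt-.006]
    r=cv2.minAreaRect((t[:,:2]*1000).astype(np.float32))
    print(c[k].round(),st[k,4],zt.round(4),np.round(r[0],1),np.round(r[1],1),round(r[2],1))
    d=np.array([*(np.array(r[0])/1000),zt-.018])-(p+R[:,2]*.167); print('tool delta mm to bar centre',(R.T@d*1000).round(1))
im,P,ok=cloud('s1'); 
for v in range(235,275,3): print(v,P[v,320].round(4),im[v,320])
E
```

```text
[0.5314 0.1599 0.5438] 
 [[-0.247  0.969 -0.002]
 [ 0.969  0.247 -0.001]
 [-0.    -0.002 -1.   ]] q [ 0.2  -0.    1.38 -0.    1.77 -0.05] [ 0.7056674  -0.33835952 -0.02919252]
[281. 213.] 1457 0.288 [531.1 160.7] [13.1 61.1] 14.8
tool delta mm to bar centre [  0.9   0.4 106.8]
235 [0.5353 0.162  0.1048] [70 61 51]
238 [0.4982 0.158  0.0316] [89 79 62]
241 [0.5071 0.1607 0.032 ] [88 80 60]
244 [0.5166 0.1634 0.0334] [88 77 58]
247 [0.5242 0.1658 0.0318] [91 83 64]
250 [0.5714 0.1735 0.0984] [126 113  90]
253 [0.571  0.1748 0.084 ] [80 73 58]
256 [0.5704 0.1761 0.0691] [82 75 57]
259 [0.5667 0.177  0.0481] [76 68 50]
262 [0.5612 0.1777 0.0234] [86 71 44]
265 [0.5705 0.1803 0.0255] [86 71 49]
268 [0.5727 0.1821 0.0144] [62 51 39]
271 [0.5801 0.1844 0.0132] [42 36 35]
274 [0.5859 0.1866 0.0088] [48 39 35]
```

View pics/w1.png

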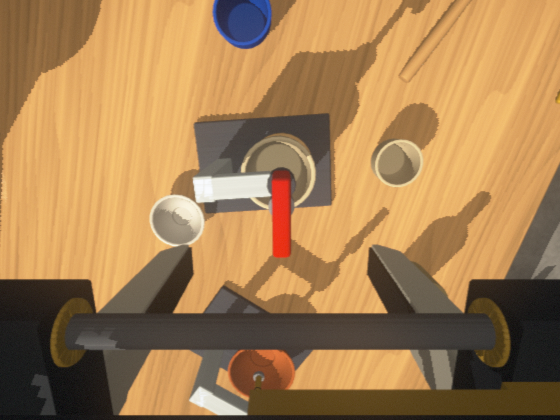

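The wrist view shows the red bar centred between the jaws at (281,213). The measured centring error is under 1 mm, and the inside bottom is at z ≈ 0.032, so the probe has to go down about 68 mm. I'll descend and grip now.

Request:
{"method": "servo_tool", "body": {"increments": [{"slide":[0,0,15],"dr":[0,0,0],"jaw":0},{"slide":[1,0,40],"dr":[0,0,0],"jaw":0},{"slide":[1,0,65],"dr":[0,0,0],"jaw":0},{"slide":[1,0,85],"dr":[0,0,0],"jaw":0},{"slide":[1,0,97],"dr":[0,0,0],"jaw":0},{"slide":[1,0,102],"dr":[0,0,0],"jaw":0},{"slide":[1,0,102],"dr":[0,0,0],"jaw":0},{"slide":[1,0,102],"dr":[0,0,0],"jaw":0.5},{"slide":[1,0,102],"dr":[0,0,0],"jaw":1},{"slide":[1,0,102],"dr":[0,0,0],"jaw":1},{"slide":[1,0,102],"dr":[0,0,0],"jaw":1},{"slide":[1,0,102],"dr":[0,0,0],"jaw":1},{"slide":[1,0,102],"dr":[0,0,0],"jaw":1},{"slide":[1,0,102],"dr":[0,0,0],"jaw":1}], "force": 30}}

```text
t: 3.75
tool_pos: [0.5311, 0.1603, 0.4427]
orientation: [-1.93, -2.479, 0.0]
force: [0.3, 1.7, -0.4]
opening: 0.0419
gripper_force: 0.0
```

Request:
{"method": "servo_tool", "body": {"increments": [{"slide":[0,0,0],"dr":[0,0,0],"jaw":1},{"slide":[0,0,0],"dr":[0,0,0],"jaw":1},{"slide":[0,0,0],"dr":[0,0,0],"jaw":1},{"slide":[0,0,0],"dr":[0,0,0],"jaw":1},{"slide":[0,0,0],"dr":[0,0,0],"jaw":1},{"slide":[0,0,0],"dr":[0,0,0],"jaw":1}]}}

```text
t: 4.35
tool_pos: [0.5314, 0.1603, 0.4428]
orientation: [1.929, 2.479, 0.001]
force: [4.9, 1.7, -1.2]
opening: 0.0135
gripper_force: 30.0
```

Gripped: the opening is 13.5 mm at 30 N. I'll lower it to just short of the expected bottom.

Request:
{"method": "servo_tool", "body": {"increments": [{"slide":[0,0,3],"dr":[0,0,0],"jaw":1},{"slide":[0,0,8],"dr":[0,0,0],"jaw":1},{"slide":[0,0,14],"dr":[0,0,0],"jaw":1},{"slide":[0,0,20],"dr":[0,0,0],"jaw":1},{"slide":[0,0,26],"dr":[0,0,0],"jaw":1},{"slide":[0,0,32],"dr":[0,0,0],"jaw":1},{"slide":[0,0,38],"dr":[0,0,0],"jaw":1},{"slide":[0,0,44],"dr":[0,0,0],"jaw":1},{"slide":[0,0,50],"dr":[0,0,0],"jaw":1},{"slide":[0,0,55],"dr":[0,0,0],"jaw":1},{"slide":[0,0,58],"dr":[0,0,0],"jaw":1},{"slide":[0,0,60],"dr":[0,0,0],"jaw":1},{"slide":[0,0,60],"dr":[0,0,0],"jaw":1}]}}

```text
t: 5.65
tool_pos: [0.5314, 0.1603, 0.3821]
orientation: [1.929, 2.479, 0.001]
force: [7.3, 1.7, -1.7]
opening: 0.0137
gripper_force: 30.0
```

Request:
{"method": "servo_tool", "body": {"increments": [{"slide":[0,0,1],"dr":[0,0,0],"jaw":1},{"slide":[0,0,2],"dr":[0,0,0],"jaw":1},{"slide":[0,0,3],"dr":[0,0,0],"jaw":1}]}}

```text
t: 5.95
tool_pos: [0.5314, 0.1603, 0.3795]
orientation: [1.929, 2.479, 0.001]
force: [4.5, 1.1, 2.4]
opening: 0.0143
gripper_force: 30.0
```

Request:
{"method": "servo_tool", "body": {"increments": [{"slide":[0,0,0.7],"dr":[0,0,0],"jaw":1},{"slide":[0,0,1.4],"dr":[0,0,0],"jaw":1},{"slide":[0,0,2],"dr":[0,0,0],"jaw":1}]}}

```text
t: 6.25
tool_pos: [0.5314, 0.1603, 0.3776]
orientation: [1.929, 2.479, 0.001]
force: [5.8, 1.6, 1.5]
opening: 0.0138
gripper_force: 30.0
```

Request:
{"method": "servo_tool", "body": {"increments": [{"slide":[0,0,0.7],"dr":[0,0,0],"jaw":1},{"slide":[0,0,1.4],"dr":[0,0,0],"jaw":1},{"slide":[0,0,2],"dr":[0,0,0],"jaw":1}]}}

```text
t: 6.55
tool_pos: [0.5314, 0.1603, 0.3756]
orientation: [1.929, 2.479, 0.001]
force: [5.0, 2.5, 0.8]
opening: 0.0134
gripper_force: 30.0
```

Request:
{"method": "servo_tool", "body": {"increments": [{"slide":[0,0,0.5],"dr":[0,0,0],"jaw":1},{"slide":[0,0,1],"dr":[0,0,0],"jaw":1},{"slide":[0,0,1],"dr":[0,0,0],"jaw":1}]}}

```text
t: 6.85
tool_pos: [0.5314, 0.1603, 0.3745]
orientation: [1.929, 2.479, 0.001]
force: [6.0, 2.1, 0.0]
opening: 0.014
gripper_force: 30.0
```

Request:
{"method": "servo_tool", "body": {"increments": [{"slide":[0,0,0.5],"dr":[0,0,0],"jaw":1},{"slide":[0,0,1],"dr":[0,0,0],"jaw":1},{"slide":[0,0,1],"dr":[0,0,0],"jaw":1}]}}

```text
t: 7.15
tool_pos: [0.5314, 0.1603, 0.3744]
orientation: [1.929, 2.478, 0.002]
force: [4.1, 1.1, 6.1]
opening: 0.0139
gripper_force: 30.0
```

Contact: the descent stopped at 0.3744 and the upward force jumped. I'll press a little firmer and hold.

Request:
{"method": "servo_tool", "body": {"increments": [{"slide":[0,0,0.5],"dr":[0,0,0],"jaw":1},{"slide":[0,0,0.7],"dr":[0,0,0],"jaw":1},{"slide":[0,0,0.7],"dr":[0,0,0],"jaw":1},{"slide":[0,0,0.7],"dr":[0,0,0],"jaw":1}]}}

```text
t: 7.55
tool_pos: [0.5314, 0.1603, 0.3743]
orientation: [1.929, 2.478, 0.002]
force: [1.5, 0.4, 9.9]
opening: 0.0139
gripper_force: 30.0
```

The foot is firmly on the bottom at about 10 N. I'll turn it clockwise, which is +z of the tool.

Request:
{"method": "servo_tool", "body": {"increments": [{"slide":[0,0,0],"dr":[0,0,0.03],"jaw":1},{"slide":[0,0,0],"dr":[0,0,0.08],"jaw":1},{"slide":[0,0,0],"dr":[0,0,0.14],"jaw":1},{"slide":[0,0,0],"dr":[0,0,0.2],"jaw":1},{"slide":[0,0,0],"dr":[0,0,0.26],"jaw":1},{"slide":[0,0,0],"dr":[0,0,0.32],"jaw":1},{"slide":[0,0,0],"dr":[0,0,0.38],"jaw":1},{"slide":[0,0,0],"dr":[0,0,0.44],"jaw":1},{"slide":[0,0,0],"dr":[0,0,0.5],"jaw":1},{"slide":[0,0,0],"dr":[0,0,0.56],"jaw":1},{"slide":[0,0,0],"dr":[0,0,0.62],"jaw":1},{"slide":[0,0,0],"dr":[0,0,0.68],"jaw":1},{"slide":[0,0,0],"dr":[0,0,0.74],"jaw":1},{"slide":[0,0,0],"dr":[0,0,0.8],"jaw":1},{"slide":[0,0,0],"dr":[0,0,0.85],"jaw":1},{"slide":[0,0,0],"dr":[0,0,0.9],"jaw":1},{"slide":[0,0,0],"dr":[0,0,0.9],"jaw":1}]}}

```text
t: 9.25
tool_pos: [0.5314, 0.1603, 0.3743]
orientation: [2.817, 1.39, 0.003]
force: [1.8, 0.4, 8.7]
opening: 0.0138
gripper_force: 30.0
```

```bash
python3 -c "
from plant import *
s=read_state();print(s['q'],s['tool_pos'],s['force'],s['wrist_torque'],s['joint_torque'])"
```

```text
[2.00558161e-01 2.39839826e-02 1.65577853e+00 1.22463358e-05
 1.45971074e+00 8.54459402e-01] [0.53139754 0.16027809 0.37432   ] [1.79246048 0.4144722  8.68315612] [ 0.07662782 -0.33555929 -0.0615098 ] [ 1.32676263e-02 -4.45333850e+01 -4.26382649e+01 -6.57500234e-02
  6.00163713e-01  7.86252301e-01]
```

Still turning freely. I'll go on to the stop.

Request:
{"method": "servo_tool", "body": {"increments": [{"slide":[0,0,0],"dr":[0,0,0.04],"jaw":1},{"slide":[0,0,0],"dr":[0,0,0.08],"jaw":1},{"slide":[0,0,0],"dr":[0,0,0.12],"jaw":1},{"slide":[0,0,0],"dr":[0,0,0.12],"jaw":1}]}}

```text
t: 9.65
tool_pos: [0.5314, 0.1603, 0.3743]
orientation: [2.895, 1.219, 0.003]
force: [1.9, 0.8, 9.6]
opening: 0.014
gripper_force: 30.0
```

```bash
python3 -c "
from plant import *
s=read_state();print(s['q'],s['tool_pos'],s['force'],s['wrist_torque'],s['joint_torque'])"
```

```text
[2.00588781e-01 2.39835814e-02 1.65578834e+00 5.21917124e-06
 1.45977112e+00 9.74043801e-01] [0.53137855 0.16029013 0.37431486] [1.90618842 0.80604479 9.56843355] [ 0.09115624 -0.30470449 -0.0506471 ] [ 2.60797888e-02 -4.45438278e+01 -4.26421380e+01 -6.72457740e-02
  6.01924639e-01  6.18901234e-01]
```

Request:
{"method": "servo_tool", "body": {"increments": [{"slide":[0,0,0],"dr":[0,0,0.03],"jaw":1},{"slide":[0,0,0],"dr":[0,0,0.06],"jaw":1},{"slide":[0,0,0],"dr":[0,0,0.06],"jaw":1}]}}

```text
t: 9.95
tool_pos: [0.5314, 0.1603, 0.3743]
orientation: [2.929, 1.134, 0.003]
force: [2.6, 0.4, 9.5]
opening: 0.0144
gripper_force: 30.6
```

```bash
python3 -c "
from plant import *
s=read_state();print(s['q'][5],s['tool_pos'],s['force'],s['wrist_torque'],s['joint_torque'])"
```

```text
1.0331039665416235 [0.53138231 0.16033389 0.37432281] [2.56145128 0.39665627 9.46305777] [ 0.07356147 -0.317814    0.59885879] [ -0.4760013  -44.57291722 -42.6453495    0.09210682   0.6623547
   1.09984729]
```

At the stop: the torque has risen to 0.6 N m. I'll open and retreat straight up.

Request:
{"method": "servo_tool", "body": {"increments": [{"slide":[0,0,0],"dr":[0,0,0],"jaw":0.6},{"slide":[0,0,0],"dr":[0,0,0],"jaw":0.3},{"slide":[0,0,0],"dr":[0,0,0],"jaw":0.3},{"slide":[0,0,0],"dr":[0,0,0],"jaw":0.3},{"slide":[0,0,0],"dr":[0,0,0],"jaw":0.3},{"slide":[0,0,0],"dr":[0,0,0],"jaw":0.3}]}}

```text
t: 10.55
tool_pos: [0.5311, 0.1602, 0.3728]
orientation: [-2.93, -1.134, 0.001]
force: [-0.2, 0.2, 0.5]
opening: 0.0574
gripper_force: 0.0
```

Request:
{"method": "servo_tool", "body": {"increments": [{"slide":[0,0,-15],"dr":[0,0,0],"jaw":0.3},{"slide":[0,0,-40],"dr":[0,0,0],"jaw":0.3},{"slide":[0,0,-70],"dr":[0,0,0],"jaw":0.3},{"slide":[0,0,-100],"dr":[0,0,0],"jaw":0.3},{"slide":[0,0,-125],"dr":[0,0,0],"jaw":0.3},{"slide":[0,0,-140],"dr":[0,0,0],"jaw":0.3},{"slide":[0,0,-140],"dr":[0,0,0],"jaw":0.3},{"slide":[0,0,-140],"dr":[0,0,0],"jaw":0.3}]}}

```text
t: 11.35
tool_pos: [0.5311, 0.1602, 0.5125]
orientation: [-2.93, -1.134, 0.001]
force: [-0.3, -0.2, -0.7]
opening: 0.0648
gripper_force: 0.0
```

```bash
python3 - <<'E'
from h import *
grab('wrist','w2')
im,P,ok=cloud('w2'); i=im.astype(int)
red=((i[...,0]>100)&(i[...,1]<60)&(i[...,2]<60)&ok).astype(np.uint8)
n,l,st,c=cv2.connectedComponentsWithStats(red)
for k in range(1,n):
    if st[k,4]<100: continue
    q=P[l==k]; zt=np.percentile(q[:,2],90); t=q[q[:,2]>zt-.006]
    r=cv2.minAreaRect((t[:,:2]*1000).astype(np.float32))
    print(c[k].round(),st[k,4],zt.round(4),np.round(r[0],1),np.round(r[1],1),round(r[2],1))
s=read_state();print(s['t'],s['tool_pos'],s['force'])
E
```

```text
[280. 188.] 715 0.2196 [538.4 168. ] [41.2 13.2] 42.7
11.4 [0.53105548 0.16022502 0.51154062] [-0.0875703  -0.02205092 -0.98142097]
```

View pics/w2.png

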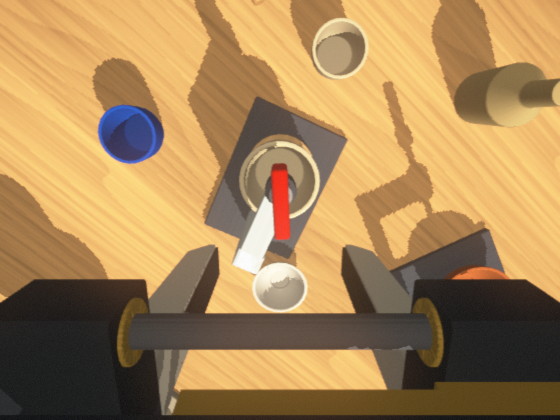

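The wrist view shows the bar at (280,188), turned 62° clockwise, with its top at z = 0.2196, so the foot is at 0.032, on the bottom. The planter at (280,180) is upright and in place. Handing in.

```bash
python3 -c "
from plant import *
print(close_job())"
```

```text
the job is handed in; nothing more can be done
None
```

I lowered the probe to the planter's bottom (foot at about z = 0.032 m), turned the handle about 62° clockwise to its stop, released it and handed the job in at about 11.4 s; the planter still looked upright and in place, the arm never went near the other gauge, and no verdict was returned.

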